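Stack a lamp module in its assembly nest and lock it

ROBOT

A 6-joint arm with a two-finger parallel gripper is mounted at the origin on the work surface. World frame = base frame: x ahead of the robot, y to its left, z up, the work surface at z = 0. Lengths are in m, angles in rad, forces in N, time in s.
With the tool pointing down it reaches from about 0.375 to 0.975 m from the base axis. Payload 3.8 kg.
Tool frame: the origin (TCP) lies midway between the tips of the shut fingers; the grasp point (between the pads) lies 19 mm behind it; x points along the fingers, y is the direction in which the jaws open and shut, and the axes are right-handed (so a half turn about x gives the same grasp; the last joint's range is limited). The gripper opens to 88 mm and grips with 3 to 60 N. Pads are 18 mm wide; open, the fingers measure 123 mm over their backs; the gripper's body (75 mm by 187 mm) begins 45 mm behind the grasp point.
Start: joints at [-1.165, 0.264, 1.604, -0, 1.274, -0.037], TCP at [0.289, -0.61, 0.239] pointing down, gripper open.
Joint ranges: [-2.63, 2.63], [-0.94, 2.18], [0.31, 2.57], [-1.31, 4.45], [0, 2.66], [-2.55, 2.55]. Speed limits (rad/s): [2.57, 2.57, 3.14, 3.14, 3.14, 3.14].

INTERFACE

Orientations are given as a rotation vector (axis times angle).
In Python, from cell import manip, inverse_kinematics, cams, order gives the robot as it stands. Calls block until the motion is done:
- manip.move_pose(position, orientation): joint-space move of the TCP to a pose.
- manip.move_linear(position, rate=0.15, rot=None): straight line of the TCP; rot=None keeps the orientation; rate is the mean speed in m/s.
- manip.set_joints(angles): joint-space move.
- manip.set_gripper(opening, force=None): finger opening in m; force is the grip in N (None keeps the last); returns when the fingers have stopped.
- manip.dwell(seconds).
- inverse_kinematics(position, orientation): joint angles nearest the present ones, or None.
- manip.state(): the state.
- cams.capture(name): name is "scene" or "side" or "wrist"; returns a dict with "image" (480x640x3 uint8, blue, green, red), "z_map" (480x640 float32, m along the optical axis (not along the pixel's ray), 0 where there is no reading), "intrinsics" (3x3 intrinsics, pixels), "position" and "orientation" of the camera in the world; the wrist camera has in their place "T_tool_cam" (4x4, takes a point from camera to tool coordinates, whose origin is the TCP and whose axes are the tool frame's). Camera axes: x right, y down, z forward; pixel columns grow to the right and rows downward; lengths in m; the calibration is good to about 2 mm. A picture is of the moment at which its call begins: read the wrist's pose just before it.
A pose or a line that the arm cannot do raises manip.IKError and nothing moves.
- order.close_job(): hands the job in, once; it reports no verdict.
The state is a dict: "clock": time; "joint_pos": joint angles; "joint_velocities": joint speeds; "tau": joint torques, N m; "tool_pos": TCP position; "tcp_rot": TCP orientation; "contact_force": force on the tool from outside, world axes, zero at the start; "moment": the same for the moment, N m; "gripper_width": finger opening in m.
Only numpy, scipy, OpenCV 4.12 (cv2) and the standard library are available. Lean on these libraries where they do the work, as an engineer would, in place of code of your own. Each camera call takes 0.05 s, during which the arm holds its last target. There are 200 camera calls.

TASK

Build up the lamp module in the assembly nest: set the finned heat sink flat in the pocket between the corner guides, then the spacer frame squarely on it, then the cover on top with its lens up, lowering each part into place and not dropping it. Then pick up the mallet and drive the nest's locking pin fully down with the mallet's head, never with the gripper, and stand the mallet back on its head on the bench. Leave the bottle, the solder spool and the black bin where they are.

Things in the scene. Friction and masses are not known exactly. Their poses are not given: they have to be found in the camera images.
- nest: Assembly nest, fixed to the bench: aluminium plate 10 mm thick, spanning x -60 to 112 mm and y -50 to 50 mm, with a rectangular pocket between four black L-shaped corner guides and, beyond one short end of it, a dark steel boss with the locking pin. Origin on the bench under the pocket's centre; x along the pocket's long side towards the pin, z up.
- nest_in (a point): Centre of the pocket's floor (the plate's top, 10 mm above the bench); axes as the nest's. Pocket 75 mm (x) by 55 mm (y). The guide walls, 6 mm thick, rise upright to 54 mm above the bench, then flare outwards as a lead-in to 63 mm. Between them each long side has an open gap 47 mm wide, each short side one 31 mm wide, down to the plate, where fingers can pass.
- heatsink: Heat sink, the module's bottom part: bare aluminium block 70 mm (x) by 50 mm (y) by 24 mm high, a flat plate on top, fins along x below it (their lowest 4 mm set in by 2 mm at the ends, 1 mm at the sides) and a small light square with a round LED dot in the middle of the top; 0.10 to 0.20 kg. Lies fins down on the bench. Origin at the centre of its underside, z up.
- spacer: Spacer, the middle part: grey plastic frame 70 mm (x) by 50 mm (y) by 12 mm high with a 46 by 30 mm opening; about 0.04 kg. Lies flat on the bench. Origin at the centre of its underside, z up.
- cover: Cover, the top part: black plastic plate 70 mm (x) by 50 mm (y) by 8 mm thick with a clear domed lens 40 mm across and 8 mm high in the middle of its top; about 0.05 kg. Lies lens up on the bench. Origin at the centre of its underside, z up.
- mallet: Small mallet standing on its head: upright round head 38 mm across, 64 mm high (steel, white plastic faces); level wooden handle 20 mm wide, 22 mm high, its axis 36 mm above the lower face, running towards -x to x = -132 mm; 0.3 kg, balanced 7 mm from the head's axis. Origin at the centre of the head's lower face, the striking face; z up along the head.
- mallet_grip (a point): Point on the middle of the mallet's handle, 45 mm from the head's axis and 36 mm above the striking face; axes as the mallet's (fingers close across the handle along y).
- pin_top (a point): Centre of the top of the locking pin's flat round steel head, 18 mm across and 4 mm thick. The pin stands upright on the nest's boss (26 mm across, top 54 mm above the bench), 85 mm from the pocket's centre along the nest's x. Its top is 72 mm above the bench when fully up and 58 mm when fully down, with its head resting on the boss.
- pin (a joint): How far the locking pin has been driven down, in m: 0 fully up, 0.014 fully down. It moves stiffly: about 6 N to start it and more the faster it goes (20 N per m/s), and it stays where it is left.
- bottle: Bystander: pale blue square bottle 50 by 50 mm with a steel pump cap, 97 mm high. Origin at the centre of its underside.
- spool: Bystander: solder spool, 60 mm across, 46 mm high, standing on a flange. Origin at the centre of its underside.
- bin: Bystander: empty black open bin, 90 by 120 mm, 50 mm high. Origin at the centre of its underside.
Not all that is in view belongs to the job. Of the things that look like the nest, the middle-sized one is meant. What is shaped like the mallet but green is not meant.

How it is judged:
By the outcome, as a careful person would: the job done as asked, in the order asked, and still so for the second after the job is handed in, with the robot touching nothing.
It also fails if it takes over 72 s, if anything falls off the work surface, if the arm or the gripper's body presses on something with over 40 N, if the wrist force passes 120 N, or if a joint passes its speed limit or range.

## Working session

There is one attempt and no reset: what is moved stays moved. The work goes in short steps, each a Python script; the robot and the scene stay as the last script left them, time stands still between calls to the robot, and variables do not carry over. Pictures are saved under pics/ and viewed, about 8 in all and at most 12, crops included, and the job is handed in when it is done.

```bash
ls; mkdir -p pics
python3 - <<'E'
from cell import manip,cams
import cv2,pickle,numpy as np
s=manip.state();print(s['clock'],s['tool_pos'],s['tcp_rot'])
for n in ['scene','side']:
    c=cams.capture(n);pickle.dump(c,open(n+'.pkl','wb'));cv2.imwrite(f'pics/{n}0.png',c['image']);print(n,c['position'],c['orientation'],c['intrinsics'])
E
```

```text
pics
0.0 [ 0.28892629 -0.60926923  0.23743795] [ 1.97649302  0.4470912  -1.97733335]
scene [ 1.06807074 -0.16938511  0.83396271] [-1.99119884 -1.60374025  0.54825319] [[456.33876322   0.         324.87737314]
 [  0.         456.33876322 236.81126907]
 [  0.           0.           1.        ]]
side [0.59433209 0.97212515 1.13398436] [-0.18389965 -2.8792885   1.16383284] [[532.66323238   0.         314.68770068]
 [  0.         532.66323238 238.9102136 ]
 [  0.           0.           1.        ]]
```

View pics/scene0.png

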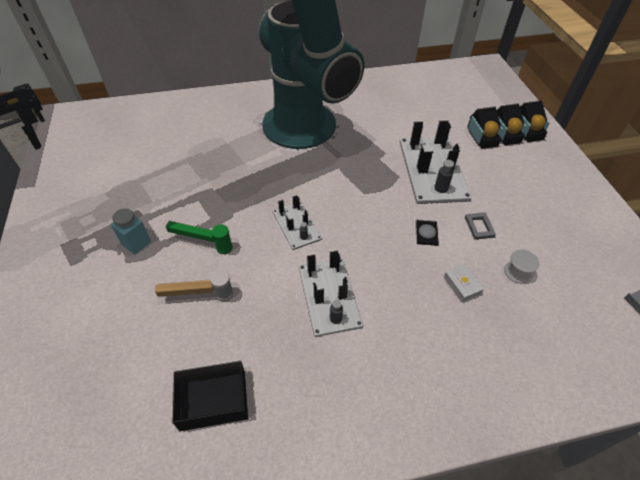

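View pics/side0.png

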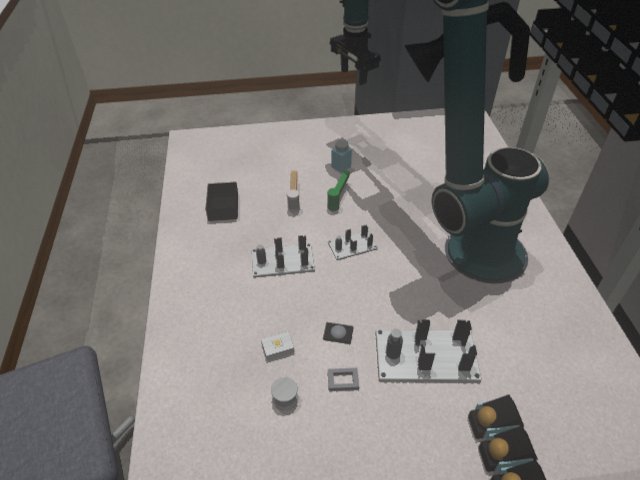

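The candidate nests are at (297,221) small, (330,292) middle and (435,168) large. The mallets are wood and steel at (200,287) and green at (205,236). The parts are the heat sink (464,282), spacer (480,225) and cover (427,232); the spool at (522,265) is a bystander.

```bash
cat > h.py <<'E'
import numpy as np,cv2
from scipy.spatial.transform import Rotation as R
from cell import manip,cams,inverse_kinematics,order
def cloud(c,T=None):
    """world points HxWx3 (nan where no depth)"""
    if T is None:
        T=np.eye(4);T[:3,:3]=R.from_rotvec(c['orientation']).as_matrix();T[:3,3]=c['position']
    K=c['intrinsics'];z=c['z_map'].astype(float).copy();z[z<=0]=np.nan
    v,u=np.mgrid[:480,:640]
    P=np.stack([(u-K[0,2])/K[0,0]*z,(v-K[1,2])/K[1,1]*z,z],-1)
    return P@T[:3,:3].T+T[:3,3]
def wrist():
    s=manip.state();c=cams.capture('wrist')
    T=np.eye(4);T[:3,:3]=R.from_rotvec(s['tcp_rot']).as_matrix();T[:3,3]=s['tool_pos']
    return c,cloud(c,T@c['T_tool_cam']),T@c['T_tool_cam']
def rect(P,ctr,rad,zlo,zhi):
    """minAreaRect of points within rad of ctr and height band: centre, sizes, yaw of long side, median z"""
    p=P.reshape(-1,3);m=(np.hypot(p[:,0]-ctr[0],p[:,1]-ctr[1])<rad)&(p[:,2]>zlo)&(p[:,2]<zhi)
    q=p[m]
    if len(q)<10:return None
    (cx,cy),(w,h),a=cv2.minAreaRect((q[:,:2]*1000).astype(np.float32))
    if w<h:w,h,a=h,w,a+90
    a=(a+90)%180-90
    return np.round([cx,cy,w,h,a,np.median(q[:,2])*1000,len(q)],1)
def down(yaw):
    """tool x down, tool y (jaw direction) at world angle yaw"""
    y=np.array([np.cos(yaw),np.sin(yaw),0]);x=np.array([0,0,-1.])
    return R.from_matrix(np.stack([x,y,np.cross(x,y)],1)).as_rotvec()
E
python3 - <<'E'
from h import *
import pickle
C={n:pickle.load(open(n+'.pkl','rb')) for n in ['scene','side']}
P={n:cloud(c) for n,c in C.items()}
px=dict(nestS=(297,221),nestM=(320,312),nestL=(435,168),heatsink=(464,280),spacer=(480,217),cover=(427,228),mallet=(221,281),handle=(185,288),pin=(336,304),spool=(522,258),bottle=(124,216),bin=(208,395),green=(221,232))
for k,(u,v) in px.items():
    p=P['scene'][v,u];print(k,np.round(p*1000))
for n in P:
    p=P[n]
    c=lambda k:p[px[k][1],px[k][0]] if n=='scene' else Q[k]
    if n=='scene':Q={k:p[px[k][1],px[k][0]] for k in px}
    for k,r,a,b in [('heatsink',.06,.015,.03),('spacer',.06,.006,.02),('cover',.06,.004,.012),('nestM',.13,.006,.016),('nestL',.2,.006,.018),('nestS',.1,.004,.012),('mallet',.035,.055,.075),('mallet',.17,.04,.05),('pin',.03,.062,.08),('nestM',.13,.058,.068)]:
        print(n,k,a,rect(p,c(k),r,a,b))
s=P['scene'];print(np.nanmedian(s[330:350,450:500,2]))
E
```

```text
nestS [368. -73.   8.]
nestM [619. -71.  10.]
nestL [267. 313.  13.]
heatsink [617. 241.  25.]
spacer [446. 360.   8.]
cover [457. 220.  14.]
mallet [ 540. -256.   65.]
handle [ 528. -330.   46.]
pin [640. -44.  67.]
spool [602. 375.  45.]
bottle [ 354. -440.   98.]
bin [ 739. -305.    2.]
green [ 414. -246.   66.]
scene heatsink 0.015 [614.8 241.5  71.6  52.9  11.1  23.8 740. ]
scene spacer 0.006 [445.8 350.  118.6  51.4  -4.5  11.3 355. ]
scene cover 0.004 [455.5 223.5 100.1  72.1 -42.2   8.1 375. ]
scene nestM 0.006 [ 5.806e+02 -4.410e+01  1.735e+02  1.003e+02 -1.000e-01  1.030e+01
  2.624e+03]
scene nestL 0.006 [ 294.8  348.8  361.2  255.9  -15.4   13.3 2721. ]
scene nestS 0.004 [ 373.3  -81.1  183.6  173.8   31.     7.8 1004. ]
scene mallet 0.055 [ 529.5 -259.3   38.1   36.9    6.1   64.   274. ]
scene mallet 0.04 [ 5.414e+02 -3.117e+02  3.340e+02  1.561e+02 -8.000e-01  4.680e+01
  8.540e+02]
scene pin 0.062 [639.6 -44.1  17.8  15.4 -13.4  69.9  62. ]
scene nestM 0.058 [ 5.777e+02 -4.410e+01  1.392e+02  6.960e+01  5.000e-01  6.170e+01
  1.460e+02]
side heatsink 0.015 [616.5 244.7  70.1  54.8  10.4  23.9 554. ]
side spacer 0.006 [448.  363.2 117.2  75.5 -17.2  11.5 406. ]
side cover 0.004 [462.  218.5 109.5 107.7  14.1   7.8 395. ]
side nestM 0.006 [ 616.5  -74.4  240.7  211.2   14.5   10.2 1202. ]
side nestL 0.006 [ 277.3  315.6  371.1  369.6   84.    13.5 4038. ]
side nestS 0.004 [370.8 -74.9 193.3 183.2  73.6   7.2 652. ]
side mallet 0.055 [ 530.1 -253.7   42.9   34.7  -64.9   63.3  100. ]
side mallet 0.04 [ 540.1 -311.1  331.4  159.4   -1.7   46.6  205. ]
side pin 0.062 [640.7 -43.   19.2  13.8  86.9  69.1  31. ]
side nestM 0.058 [ 5.814e+02 -4.330e+01  1.398e+02  7.450e+01 -1.000e-01  6.130e+01
  1.030e+02]
-8.95718058487871e-05
```

Run:
```python
from h import *
import pickle
for n in ['scene','side']:
    P=cloud(pickle.load(open(n+'.pkl','rb')))
    for nm,c in [('spacer',(.452,.352)),('cover',(.458,.223))]:
        for _ in range(3):
            r=rect(P,c,.046,.005,.014);c=r[:2]/1000
        print(n,nm,r)
s=manip.state();M=R.from_rotvec(s['tcp_rot']).as_matrix();print('tool y',M[:,1])
for y in (90,-90):
    print(y,inverse_kinematics([.555,-.044,.2],down(np.radians(y))))
yaw=np.radians(90) if M[1,1]>0 else np.radians(-90)
t=s['clock']
manip.move_pose([.555,-.044,.2],down(yaw));print(manip.state()['clock']-t)
c,P,T=wrist();print(np.round(c['T_tool_cam'],4).tolist(),c['intrinsics'][0,0])
cv2.imwrite('pics/w_nest.png',c['image']);pickle.dump((c,P,T),open('nest.pkl','wb'))
print(rect(P,(.581,-.044),.12,.006,.014),rect(P,(.64,-.044),.02,.066,.08),rect(P,(.555,-.044),.07,.05,.056),rect(P,(.555,-.044),.07,.057,.068))
```

```text
scene spacer [468.8 348.2  74.   51.4  -4.5  11.2 381. ]
scene cover [461.1 218.1  73.7  50.6 -17.8   8.5 408. ]
side spacer [464.  347.4  86.4  71.1   9.9  11.  363. ]
side cover [460.2 213.   70.1  69.7  73.7   8.9 385. ]
tool y [ 0.42848251 -0.90354793 -0.00196977]
90 [-0.12385326  0.06928624  1.90250728  0.          1.16979913 -1.69464959]
-90 [-1.23853265e-01  6.92862435e-02  1.90250728e+00 -4.44089210e-16
  1.16979913e+00  1.44694306e+00]
2.2417
[[-0.0005, -0.2878, 0.9577, -0.1455], [1.0, -0.0007, 0.0003, 0.0001], [0.0006, 0.9577, 0.2878, -0.0735], [0.0, 0.0, 0.0, 1.0]] 338.4369370009167
[ 5.8140e+02 -4.3000e+01  1.7150e+02  1.0010e+02  0.0000e+00  9.4000e+00
  1.4667e+04] [640.  -43.   17.2  16.5  46.3  69.  427. ] [ 5.566e+02 -4.300e+01  8.400e+01  6.590e+01  3.000e-01  5.410e+01
  3.350e+02] [554.8 -43.   89.4  69.9   0.   60.7 980. ]
```

View pics/w_nest.png

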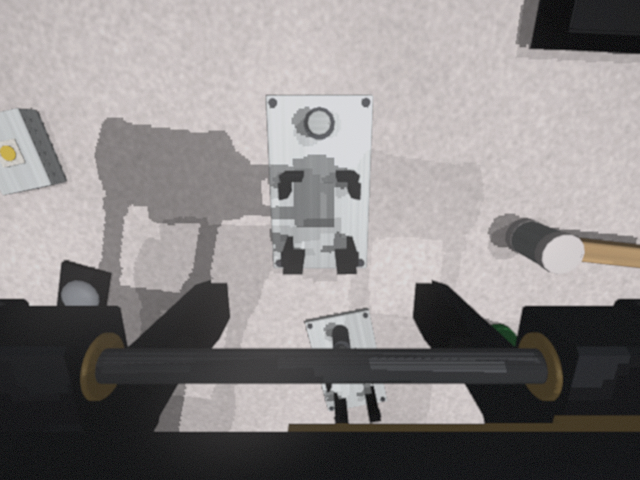

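The plate measures 171.5 x 100 mm, so this is the right nest: pocket centre (555, -43), yaw 0, pin at (640, -43). Next is the heat sink, viewed from the same hover offset.

```bash
cat >> h.py <<'E'
NEST=np.array([.5550,-.0430])
def look(ctr,yawdeg,zlo,zhi,name):
    """hover over a part, measure it; yawdeg = part long axis; returns rect"""
    manip.move_pose([*ctr,.2],down(np.radians(yawdeg-90)))
    c,P,T=wrist();cv2.imwrite(f'pics/{name}.png',c['image'])
    for _ in range(3):
        r=rect(P,ctr,.048,zlo,zhi);ctr=r[:2]/1000
    print(name,r);return r
def grab(r,z,w,force):
    yaw=down(np.radians(r[4]-90));p=r[:2]/1000
    manip.set_gripper(w)
    manip.move_pose([*p,.05],yaw);manip.move_linear([*p,z],rate=.1)
    manip.set_gripper(.03,force=force)
    s=manip.state();print('grip',s['gripper_width'],s['contact_force'].round(1),s['clock'])
E
python3 - <<'E'
from h import *
r=look(np.array([.6155,.243]),11,.018,.03,'w_hs')
assert 67<r[2]<75 and 47<r[3]<55
grab(r,.004,.07,35)
p=manip.state()['tool_pos'];manip.move_linear([p[0],p[1],.12],rate=.2)
s=manip.state();print(s['gripper_width'],s['contact_force'],s['clock'])
cv2.imwrite('pics/side_hs.png',cams.capture('side')['image'])
c,P,T=wrist();cv2.imwrite('pics/w_hs2.png',c['image'])
print(rect(P,p[:2],.05,.115+.018-.004,.15))
E
```

```text
w_hs [ 615.5  243.7   70.3   49.5   11.6   23.6 3604. ]
grip 0.049631979229675945 [-0.2 -0.4  2.5] 5.7167
0.04961379127159287 [-0.71491887 -0.25235516 -1.70525478] 6.45
[  613.9   243.6    81.9    70.5   -78.7   136.7 16557. ]
```

```bash
cat >> h.py <<'E'
def place(z0,off=(0,0),name='pl',wopen=.062):
    """z0 = TCP height at which the held part should just sit"""
    x,y=NEST+off;rot=down(-np.pi/2)
    manip.move_pose([x,y,max(.1,z0+.06)],rot)
    manip.move_linear([x,y,z0+.05],rate=.2)
    f0=manip.state()['contact_force'].copy()
    manip.move_linear([x,y,z0+.003],rate=.08)
    print('near',(manip.state()['contact_force']-f0).round(1))
    z=z0+.003
    while z>z0-.0035:
        z-=.0007;manip.move_linear([x,y,z],rate=.03)
        f=manip.state()['contact_force']-f0
        if f[2]>3:break
    print('seated z',z,'expected',z0,f.round(1))
    manip.set_gripper(wopen);manip.move_linear([x,y,z+.06],rate=.15);print('t',manip.state()['clock'])
E
python3 - <<'E'
from h import *
place(.014)
manip.move_pose([*NEST,.2],down(-np.pi/2))
c,P,T=wrist();cv2.imwrite('pics/w_pl1.png',c['image'][80:320,200:440])
print(rect(P,NEST,.038,.028,.04),manip.state()['clock'])
E
```

```text
near [-1.2  1.   0.3]
seated z 0.014200000000000004 expected 0.014 [-4.   0.2  4.9]
t 10.6833
[ 554.4  -42.9   70.2   59.1   -0.    33.5 3734. ] 11.3
```

View pics/w_pl1.png

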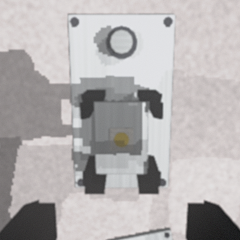

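The heat sink sits flat in the pocket: LED at crop (121,138), top at 33.5 mm against 34 nominal. Next the spacer.

Run:
```python
from h import *
r=look(np.array([.467,.348]),-4.5,.007,.016,'w_sp')
assert 67<r[2]<75 and 47<r[3]<55
grab(r,.002,.07,15)
p=manip.state()['tool_pos'];manip.move_linear([p[0],p[1],.12],rate=.2)
s=manip.state();print(s['gripper_width'],s['contact_force'],s['clock'])
c,P,T=wrist();cv2.imwrite('pics/w_sp2.png',c['image'])
```

```text
w_sp [ 469.9  350.2   70.    50.1   -4.8   11.4 2129. ]
grip 0.050058020064321834 [-0.7  0.4  3.3] 14.8833
0.05007313877166114 [-0.74464534  0.03291634 -1.54100628] 15.625
```

View pics/w_sp2.png

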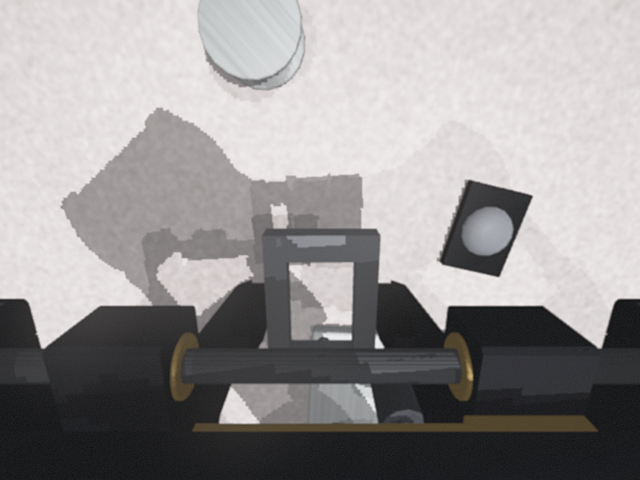

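The spacer is held square: front edge at row 230, columns 263-380.

Run:
```python
from h import *
place(.036)
manip.move_pose([*NEST,.2],down(-np.pi/2))
c,P,T=wrist();cv2.imwrite('pics/w_pl2.png',c['image'][80:320,200:440])
print(rect(P,NEST,.038,.041,.05))
r=look(np.array([.4607,.2165]),-17.5,.005,.0125,'w_cv')
assert 67<r[2]<75 and 47<r[3]<55
grab(r,.002,.07,15)
p=manip.state()['tool_pos'];manip.move_linear([p[0],p[1],.12],rate=.2)
s=manip.state();print(s['gripper_width'],s['contact_force'],s['clock'])
c2,P,T=wrist();cv2.imwrite('pics/mix.png',np.hstack([c['image'][80:320,200:440],c2['image'][180:420,200:440]]))
```

```text
near [ 0.1  0.6 -0.2]
seated z 0.035500000000000004 expected 0.036 [-2.   0.4  7.7]
t 20.3333
[ 554.8  -43.    69.7   59.6    0.    45.4 2448. ]
w_cv [ 461.6  219.9   70.3   50.   -17.8    7.6 2550. ]
grip 0.04952885346931471 [-0.4 -0.1  3.9] 24.05
0.04977761698525561 [-0.86491681 -0.21033959 -1.41960561] 24.7917
```

View pics/mix.png

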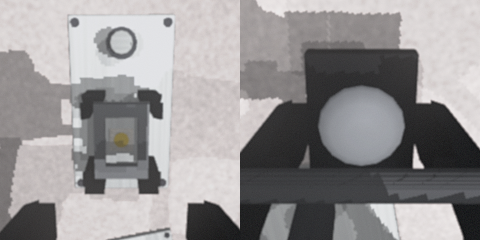

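The left half of the picture shows the spacer square on the heat sink, with the opening around the LED at (121,138). The right half shows the cover held square, lens up. Placing the cover, then the mallet.

Run:
```python
from h import *
import pickle
place(.048)
manip.move_pose([*NEST,.2],down(-np.pi/2))
c,P,T=wrist()
print(rect(P,NEST,.034,.05,.0565),rect(P,NEST,.02,.0575,.07),manip.state()['clock'])
# look at mallet: jaws along mallet y (world x); nearest wrist angle
for y in (0,180):print(y,inverse_kinematics([.530,-.295,.2],down(np.radians(y))))
manip.move_pose([.530,-.295,.22],down(0))
c2,P,T=wrist();pickle.dump((c2,P,T),open('mal.pkl','wb'))
print('head',rect(P,(.530,-.257),.03,.055,.075),'handle',rect(P,(.530,-.33),.05,.04,.052),manip.state()['clock'])
cv2.imwrite('pics/mix2.png',np.hstack([c['image'][80:320,200:440],cv2.resize(c2['image'],(320,240))]))
```

```text
near [-1.1  0.8 -1. ]
seated z 0.04820000000000001 expected 0.048 [-0.9  1.1  4. ]
t 28.8417
[ 5.548e+02 -4.280e+01  6.750e+01  5.000e+01 -2.000e-01  5.350e+01
  2.408e+03] [ 5.546e+02 -4.290e+01  3.640e+01  3.590e+01  1.000e-01  6.030e+01
  1.193e+03] 29.35
0 [-5.48961301e-01  1.62803653e-01  1.79837143e+00 -4.44089210e-16
  1.18041757e+00 -5.48961301e-01]
180 None
head [ 528.8 -258.3   37.    36.9  -43.4   63.4 1403. ] handle [ 520.6 -328.9   99.8   20.    83.3   46.3 1852. ] 31.1417
```

View pics/mix2.png

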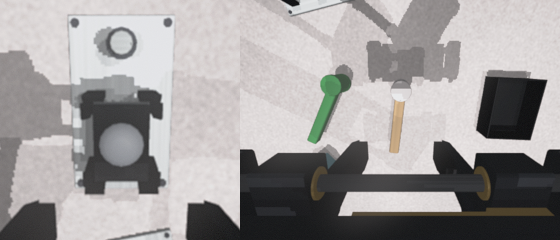

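The cover sits flat, lens at crop (122,145). Wooden mallet: head at (529, -258), handle along 83°. Picking it up and driving the pin.

Run:
```python
from h import *
a=np.radians(83.3);mx=np.array([np.cos(a),np.sin(a)]);rot=down(a-np.pi/2)
head=np.array([.529,-.2583]);pin=np.array([.640,-.043]);d=.038
g=head-d*mx
manip.set_gripper(.05)
manip.move_pose([*g,.06],rot);manip.move_linear([*g,.017],rate=.1)
manip.set_gripper(.01,force=60);s=manip.state();print(s['gripper_width'],s['contact_force'].round(1),s['clock'])
manip.move_linear([*g,.137],rate=.15)
q=pin-d*mx
manip.move_pose([*q,.137],rot)
c=cams.capture('side');cv2.imwrite('pics/side_m.png',c['image'][130:330,180:440])
c2,P,T=wrist();cv2.imwrite('pics/w_m.png',c2['image'])
print('head in hand',rect(P,pin,.03,.165,.2),manip.state()['gripper_width'],manip.state()['clock'])
p=P.reshape(-1,3);m=(np.hypot(*(p[:,:2]-pin).T)<.03)&(p[:,2]>.165)&(p[:,2]<.2)
print(np.linalg.lstsq(np.c_[p[m][:,:2]-pin,np.ones(m.sum())],p[m][:,2],rcond=None)[0])
```

```text
0.01929757852669407 [ 0.4 -1.   1.7] 33.3583
head in hand [  636.8   -48.6    47.3    37.4    69.    182.2 10858. ] 0.01915830795902712 35.3667
[0.00048657 0.02010312 0.18175462]
```

View pics/w_m.png

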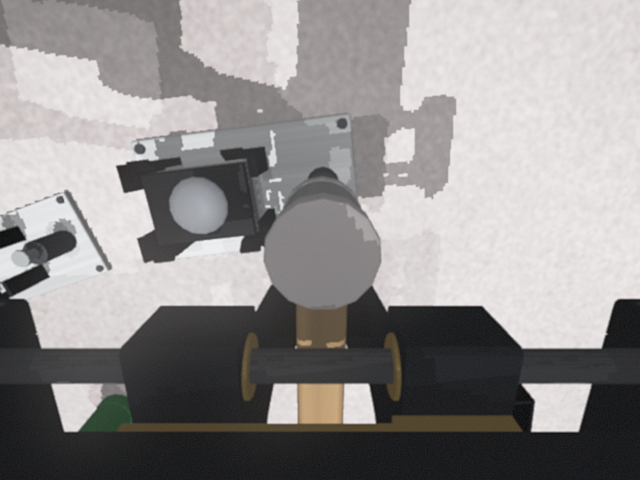

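The mallet is level in the hand, its head at px (322,253) over the pin, the cap of which shows at (322,175).

Run:
```python
from h import *
a=np.radians(83.3);mx=np.array([np.cos(a),np.sin(a)])
q=np.array([.640,-.043])-.038*mx
manip.move_linear([*q,.017+.076],rate=.1)
f0=manip.state()['contact_force'].copy();z=.093
while z>.017+.053:
    z-=.0015;manip.move_linear([*q,z],rate=.03)
    f=manip.state()['contact_force']-f0;print(round(z-.017,4),f.round(1)[2],end=' | ')
    if f[2]>28:break
print(manip.state()['clock'])
manip.move_linear([*q,.15],rate=.15)
# look at the pin from the nest hover offset, with mallet moved aside
c=cams.capture('side');cv2.imwrite('pics/side_p.png',c['image'])
P=cloud(c);print('side pin',rect(P,(.64,-.043),.02,.05,.08))
print(manip.state()['clock'])
```

```text
0.0745 -0.2 | 0.073 -0.1 | 0.0715 0.9 | 0.07 0.6 | 0.0685 4.5 | 0.067 5.0 | 0.0655 5.5 | 0.064 5.5 | 0.0625 3.3 | 0.061 4.3 | 0.0595 4.7 | 0.058 7.0 | 0.0565 11.6 | 0.055 17.4 | 0.0535 21.3 | 0.052 22.5 | 39.9583
side pin [641.3 -39.5  24.4  23.2  21.8  55.8  57. ]
40.7
```

Run:
```python
from h import *
a=np.radians(83.3);mx=np.array([np.cos(a),np.sin(a)]);rot=down(a-np.pi/2)
head=np.array([.529,-.2583]);g=head-.038*mx
manip.move_pose([*g,.10],rot)
c=cams.capture('scene');s=cams.capture('side');w,Pw,T=wrist()
for n,k in (('scene',c),('side',s)):
    P=cloud(k);p=P.reshape(-1,3);m=np.hypot(p[:,0]-.64,p[:,1]+.043)<.007;zz=np.sort(p[m][:,2]);print(n,'pin z',zz.round(4)[-12:])
p=Pw.reshape(-1,3);m=(np.hypot(*(p[:,:2]-head).T)<.014)&(p[:,2]>.12)&(p[:,2]<.17)
print('plane',np.linalg.lstsq(np.c_[p[m][:,:2]-head,np.ones(m.sum())],p[m][:,2],rcond=None)[0],manip.state()['clock'])
a_=cv2.resize(c['image'][240:340,170:370],(600,300));b_=cv2.resize(s['image'][170:290,220:400],(450,300))
cv2.imwrite('pics/mix3.png',np.vstack([a_,np.pad(b_,((0,0),(0,150),(0,0)))]))
```

```text
scene pin z [0.0585 0.0586 0.0586 0.0587 0.0587 0.0588 0.059  0.0591 0.0591 0.0597
 0.0597 0.0599]
side pin z [0.0568 0.0569 0.0573 0.0576 0.0582 0.0584 0.0585 0.0588 0.0591 0.0592
 0.0604 0.0607]
plane [-0.00397103  0.02462628  0.14755487] 41.825
```

View pics/mix3.png

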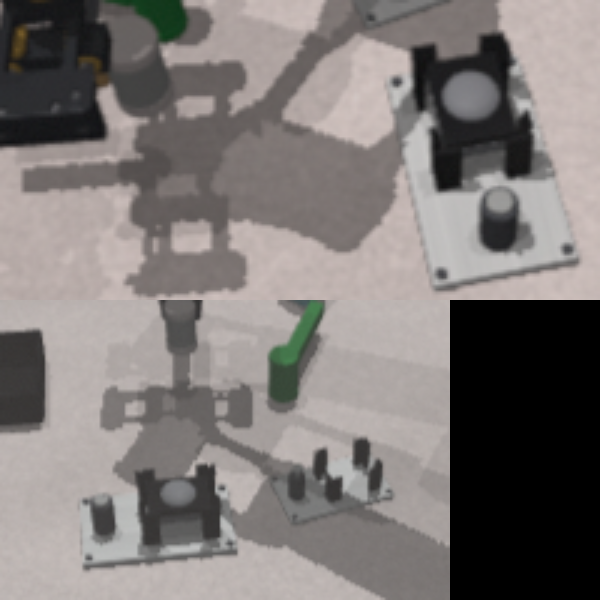

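Run:
```python
from h import *
import pickle
for n in ('scene','side'):
    for k in (pickle.load(open(n+'.pkl','rb')),cams.capture(n)):
        p=cloud(k).reshape(-1,3);z=p[(np.hypot(p[:,0]-.64,p[:,1]+.043)<.006)][:,2];z=z[z>.05];print(n,len(z),np.median(z).round(4),np.percentile(z,80).round(4))
```

```text
scene 36 0.069 0.0712
scene 25 0.0586 0.059
side 13 0.0671 0.0705
side 14 0.0578 0.0591
```

The force held near 5 N from 70 to 60 mm, then rose to 22 N at 58 mm and below. That is far more than the 6 N that moves the pin, so it has bottomed; depth reads about 58.5 mm. Standing the mallet back.

Run:
```python
from h import *
a=np.radians(83.3);mx=np.array([np.cos(a),np.sin(a)]);rot=down(a-np.pi/2)
head=np.array([.529,-.2583]);g=head-.038*mx
f0=manip.state()['contact_force'].copy()
manip.move_linear([*g,.021],rate=.1);z=.021
while z>.0135:
    z-=.0007;manip.move_linear([*g,z],rate=.03);f=manip.state()['contact_force']-f0
    if f[2]>3:break
print('down',z,f.round(1))
manip.set_gripper(.05);manip.move_linear([*g,.12],rate=.12)
manip.move_pose([.530,-.295,.22],down(0))
w,P,T=wrist();print('head',rect(P,(.530,-.257),.03,.055,.075),'handle',rect(P,(.530,-.33),.05,.04,.052))
manip.move_pose([*(NEST),.2],down(-np.pi/2))
w2,P,T=wrist();z=P.reshape(-1,3);z=z[np.hypot(z[:,0]-.64,z[:,1]+.043)<.006][:,2]
print('pin',np.median(z),'cover',rect(P,NEST,.034,.05,.0565),'lens',rect(P,NEST,.02,.0575,.07),manip.state()['clock'])
import pickle
Po=pickle.load(open('nest.pkl','rb'))[1].reshape(-1,3);print('pin before',np.median(Po[np.hypot(Po[:,0]-.64,Po[:,1]+.043)<.006][:,2]))
cv2.imwrite('pics/mix4.png',np.hstack([w2['image'][80:320,200:440],cv2.resize(w['image'],(320,240))]))
```

```text
down 0.016100000000000007 [-0.7 -0.1  4.1]
head [ 527.4 -257.1   37.2   36.5  -89.7   63.4 1406. ] handle [ 519.3 -329.    99.3   20.    83.4   46.3 1834. ]
pin 0.057427736973406335 cover [ 5.550e+02 -4.280e+01  6.790e+01  4.980e+01  5.000e-01  5.350e+01
  2.418e+03] lens [ 554.9  -43.    36.3   35.1  -29.4   60.3 1171. ] 48.575
pin before 0.06915660808415716
```

View pics/mix4.png

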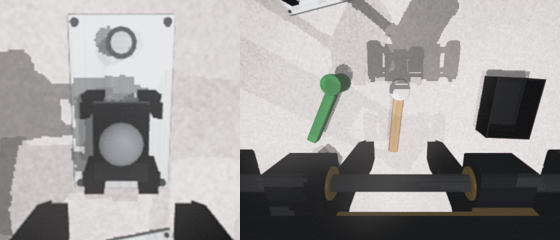

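Everything stands. The wrist depth reads about 0.6 mm low on every known height, so the pin's 57.4 mm means 58.0 mm, fully down. Handing in.

```bash
python3 -c "
from h import *
order.close_job();print(manip.state()['clock'])"
```

```text
the job is handed in; nothing more can be done
the job is handed in; nothing more can be done
```

I built the lamp module in the middle-sized nest, drove the pin down with the head of the wooden mallet, stood the mallet back on its head and handed the job in. The robot's clock read 48.6 s at the last check, against the 72 s limit.

**Module:** I set the heat sink, spacer and cover down in that order, lowering each until it touched (4–8 N) before letting go. After each one the stack was centred within about 1 mm. The tops read 33.5, 45.4 and 53.5 mm, against 34, 46 and 54 expected. The cover is flat with its lens up.

**Pin:** It now reads 57.4 mm, or about 58.0 mm once the wrist camera's usual 0.6 mm low reading is added, which is fully down. The push rose to 22 N at the stop, well above the 6 N that moves it.

**Mallet:** It stands about 2 mm from where it was, with its top at 63.4 mm and its handle level.

**Disagreements:**
- **Pin start height:** it read about 69–70 mm rather than 72, and the push force also rose late, near 68.5 mm. It was probably already about 2 mm down.
- **Fixed cameras:** they put the finished pin at 57.8–58.6 mm, with about 1 mm of noise.

I never touched the bottle, spool or bin, but I did not measure their positions again at the end.

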